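Put the stacked hole saws back in their drawer holders

TASK

The five hole saws are left standing in two stacks on the drilling board. Take the stacks apart and put every saw away in the drawer tray, teeth down and fully home in the wooden holder whose round recess is made for its diameter. Lower the saws in rather than dropping them, let none topple, and leave them all standing there untouched.

Things in the scene. Friction and masses are not known exactly. Their poses are not given: they have to be found in the camera images.
- saw64_mid (a point): the 64 mm hole saw: grey steel cup, 64 mm outside diameter, 60 mm high, teeth down, flat plate with a thread hole on top. The point is its centre, 30 mm above the teeth; z along its axis, up. The five saws differ only in diameter. Stands on the 18 mm thick drilling board, 105 to 160 mm from the other stack's foot. Grip it across any diameter, at half height or above.
- saw54_mid (a point): the 54 mm hole saw: grey steel cup, 54 mm outside diameter, 60 mm high, teeth down, flat plate with a thread hole on top. The point is its centre, 30 mm above the teeth; z along its axis, up. The five saws differ only in diameter. Stands on the 18 mm thick drilling board, 105 to 160 mm from the other stack's foot. Grip it across any diameter, at half height or above.
- saw44_mid (a point): the 44 mm hole saw: grey steel cup, 44 mm outside diameter, 60 mm high, teeth down, flat plate with a thread hole on top. The point is its centre, 30 mm above the teeth; z along its axis, up. The five saws differ only in diameter. Stands on the 64 or the 54 mm saw. Grip it across any diameter, at half height or above.
- saw35_mid (a point): the 35 mm hole saw: grey steel cup, 35 mm outside diameter, 60 mm high, teeth down, flat plate with a thread hole on top. The point is its centre, 30 mm above the teeth; z along its axis, up. The five saws differ only in diameter. Stands on the 64 or the 54 mm saw. Grip it across any diameter, at half height or above.
- saw25_mid (a point): the 25 mm hole saw: grey steel cup, 25 mm outside diameter, 60 mm high, teeth down, flat plate with a thread hole on top. The point is its centre, 30 mm above the teeth; z along its axis, up. The five saws differ only in diameter. Stands on the 44 or the 35 mm saw, third in its stack. Grip it across any diameter, at half height or above.
- holder64: place of the 64 mm saw: fixed plywood block, 92 x 92 x 16 mm, with one round recess 72 mm wide and 8 mm deep, mouth flared 4 mm all round. Origin at the centre of its underside, z up: the recess floor is 8 mm above it, a seated saw's centre 38 mm. Five holders and an arbor block (no recess, arbor on it, 27 mm high) fill a low blue tray in any order, 94 mm apart, 2 rows of 3.
- holder54: place of the 54 mm saw: fixed plywood block, 92 x 92 x 16 mm, with one round recess 62 mm wide and 8 mm deep, mouth flared 4 mm all round. Origin at the centre of its underside, z up: the recess floor is 8 mm above it, a seated saw's centre 38 mm. The tray's rim is no higher than the blocks.
- holder44: place of the 44 mm saw: fixed plywood block, 92 x 92 x 16 mm, with one round recess 52 mm wide and 8 mm deep, mouth flared 4 mm all round. Origin at the centre of its underside, z up: the recess floor is 8 mm above it, a seated saw's centre 38 mm. As the other holders but for the recess width.
- holder35: place of the 35 mm saw: fixed plywood block, 92 x 92 x 16 mm, with one round recess 43 mm wide and 8 mm deep, mouth flared 4 mm all round. Origin at the centre of its underside, z up: the recess floor is 8 mm above it, a seated saw's centre 38 mm. As the other holders but for the recess width.
- holder25: place of the 25 mm saw: fixed plywood block, 92 x 92 x 16 mm, with one round recess 33 mm wide and 8 mm deep, mouth flared 4 mm all round. Origin at the centre of its underside, z up: the recess floor is 8 mm above it, a seated saw's centre 38 mm. As the other holders but for the recess width.

How it is judged:
By the outcome, as a careful person would: the job done as asked, in the order asked, and still so for the second after the job is handed in, with the robot touching nothing.
It also fails if it takes over 134 s, if anything falls off the work surface, if the arm or the gripper's body presses on something with over 40 N, if the wrist force passes 120 N, or if a joint passes its speed limit or range.

ROBOT

A 7-joint arm with a two-finger parallel gripper is mounted at the origin on the work surface. World frame = base frame: x ahead of the robot, y to its left, z up, the work surface at z = 0. Lengths are in m, angles in rad, forces in N, time in s.
With the tool pointing down it reaches from about 0.425 to 0.95 m from the base axis. Payload 4.7 kg.
Tool frame: the origin (TCP) lies on the centre line of the jaws, within the pads' length; the fingertips stand robot.nose_length ahead of it and the grasp point (between the pads) lies 8 mm behind it (robot.nose_length is the distance from the TCP to the fingertips, in m); z points along the fingers, x is the direction in which the jaws open and shut, and the axes are right-handed (so a half turn about z gives the same grasp; the last joint's range is limited). The gripper opens to 85 mm and grips with 20 to 120 N. Pads are 22 mm wide; open, the fingers measure 114 mm over their backs; the gripper's body (76 mm by 85 mm) begins 54 mm behind the grasp point. The pads swing forward as they close: fully open they stand 13 mm farther back than shut.
Start: joints at [-1.135, 0.469, -0.049, 1.532, 0.024, 1.141, -0.082], TCP at [0.303, 0.603, 0.242] pointing down, gripper open.
Joint ranges: [-2.59, 2.59], [-0.33, 1.99], [-1.39, 1.29], [0.1, 2.45], [-1.04, 4.18], [0.21, 1.99], [-2.66, 2.66]. Speed limits (rad/s): [2.57, 2.57, 3.14, 3.14, 3.14, 3.14, 3.14].

INTERFACE

Orientations are given as [roll, pitch, yaw] about the fixed x, y, z axes, in that order (R = Rz(yaw) Ry(pitch) Rx(roll)).
In Python, from plant import robot gives the robot as it stands. Calls block until the motion is done:
- robot.goto(position, orientation): joint-space move of the TCP to a pose.
- robot.move_straight(position, vel=0.15, attitude=None, contact_N=None): straight line of the TCP; attitude=None keeps the orientation; vel is the mean speed in m/s. With contact_N (N) it stops when the force on the tool has changed by that much, and returns True; else False.
- robot.move_joints(angles): joint-space move.
- robot.grip(opening, strength=None): opening from 0.0 (shut) to 1.0 (fully open); strength is the grip in N (None keeps the last); returns when the fingers have stopped.
- robot.sleep(seconds).
- robot.inverse_kinematics(position, orientation): joint angles nearest the present ones, or None.
- robot.sense(): the state.
- robot.grab_frame(name): name is "scene" or "top" or "wrist"; returns a dict with "image" (384x512x3 uint8, red, green, blue), "range_z" (384x512 float32, m along the optical axis (not along the pixel's ray), 0 where there is no reading), "fx", "fy", "cx", "cy" (pixels), "dist_coeffs" ([k1, k2, p1, p2, k3] as OpenCV has them; the pictures are not rectified), "R" (3x3) and "t" (3): a world point X has camera coordinates R X + t. Camera axes: x right, y down, z forward; pixel columns grow to the right and rows downward; lengths in m; the calibration is good to about 2 mm. A picture is of the moment at which its call begins.
A pose or a line that the arm cannot do raises robot.IKError and nothing moves.
- robot.close_job(): hands the job in, once; it reports no verdict.
The state is a dict: "t": time; "joint_pos": joint angles; "joint_velocities": joint speeds; "effort": joint torques, N m; "tcp_pos": TCP position; "tcp_rot": TCP orientation; "wrist_force": force on the tool from outside, world axes, zero at the start; "torque": the same for the moment, N m; "opening": opening from 0.0 (shut) to 1.0 (fully open).
Only numpy, scipy, OpenCV 4.12 (cv2) and the standard library are available. Lean on these libraries where they do the work, as an engineer would, in place of code of your own. Each camera call takes 0.05 s, during which the arm holds its last target.

## Working session

There is one attempt and no reset: what is moved stays moved. The work goes in short steps, each a Python script; the robot and the scene stay as the last script left them, time stands still between calls to the robot, and variables do not carry over. Pictures are saved under pics/ and viewed, and the job is handed in when it is done.

```bash
mkdir -p pics; ls
python3 - <<'E'
from plant import robot
import cv2,numpy as np
s=robot.sense(); print(s, robot.nose_length)
for n in ("scene","top","wrist"):
    f=robot.grab_frame(n); np.savez(f"f_{n}.npz",**f); cv2.imwrite(f"pics/{n}0.png",f["image"][:,:,::-1])
    print(n,f["fx"],f["cx"],f["cy"],f["dist_coeffs"],f["R"],f["t"])
E
```

```text
pics
{'t': 0.0, 'joint_pos': array([-1.13488293,  0.46945082, -0.04859968,  1.53371235,  0.02408694,
        1.14101033, -0.08227263]), 'joint_velocities': array([-1.63084121e-05, -1.89979938e-03,  5.15096106e-04,  1.83192313e-04,
        1.22796872e-03,  1.45736888e-03,  4.46380625e-04]), 'effort': array([ 1.51150653e-03, -5.10322058e+01, -4.56993200e-02, -2.37704498e+01,
        1.07371455e-02,  7.61072530e-03,  1.13354616e-06]), 'tcp_pos': array([0.30229922, 0.60287829, 0.2412473 ]), 'tcp_rot': array([3.14153203e+00, 1.99479822e-03, 1.10604106e+00]), 'wrist_force': array([ 0.40224012, -0.18785322,  0.80047176]), 'torque': array([-0.01948727, -0.00359426, -0.00089818]), 'opening': 0.9976203844400086} 0.011
scene 389.978449392476 252.22334455634112 200.33190589432212 [0.02965595 0.         0.         0.         0.        ] [[-0.54594211  0.83779362  0.00700461]
 [ 0.53797555  0.35695259 -0.76365382]
 [-0.64228461 -0.41314247 -0.64558793]] [ 0.28616541 -0.21296177  1.3936992 ]
top 494.6501337689653 246.428790386481 195.13838638937915 [-0.19957894  0.          0.          0.          0.        ] [[ 0.01525683 -0.99984031 -0.00930486]
 [-0.98654776 -0.01353788 -0.16291178]
 [ 0.1627598   0.0116652  -0.98659676]] [-0.01320457  0.54146102  1.10110936]
wrist 290.0312305403013 255.16690395417803 190.228460644922 [-0.05781711  0.          0.          0.          0.        ] [[ 0.44823443  0.89391494 -0.00140753]
 [ 0.85267751 -0.42708302  0.30090058]
 [ 0.26837839 -0.13607417 -0.95365447]] [-0.67310035 -0.03751379  0.37919018]
```

View pics/scene0.png

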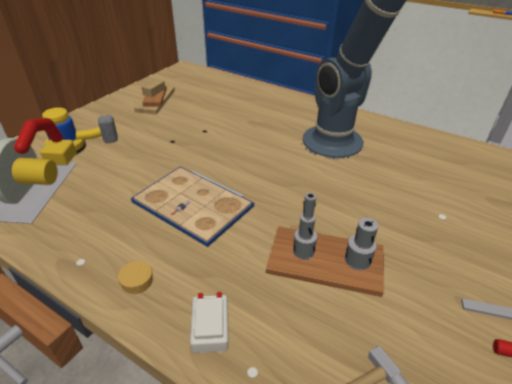

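View pics/top0.png

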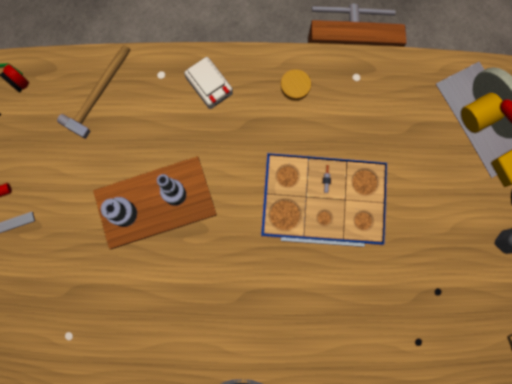

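View pics/wrist0.png

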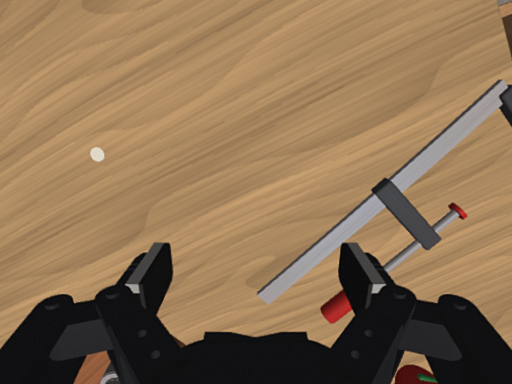

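The top view shows the two-high stack at about (117,211) and the three-high stack at about (170,189). The tray is at (325,198), with the largest recess at (285,213). Next I'll measure these from range.

```bash
cat > h.py <<'E'
import numpy as np,cv2
def cloud(f):
    K=np.array([[f["fx"],0,f["cx"]],[0,f["fy"],f["cy"]],[0,0,1]],float)
    h,w=f["range_z"].shape
    u,v=np.meshgrid(np.arange(w),np.arange(h))
    p=cv2.undistortPoints(np.stack([u,v],-1).reshape(-1,1,2).astype(np.float64),K,np.array(f["dist_coeffs"],float)).reshape(h,w,2)
    z=f["range_z"].astype(float)
    P=np.dstack([p[...,0]*z,p[...,1]*z,z])
    W=(P-np.array(f["t"]))@np.array(f["R"])
    W[z==0]=np.nan
    return W
def ray_plane(f,uv,z):
    K=np.array([[f["fx"],0,f["cx"]],[0,f["fy"],f["cy"]],[0,0,1]],float)
    p=cv2.undistortPoints(np.array(uv,float).reshape(-1,1,2),K,np.array(f["dist_coeffs"],float)).reshape(-1,2)
    R=np.array(f["R"]);t=np.array(f["t"])
    d=np.c_[p,np.ones(len(p))]@R; c=-R.T@t
    return c+d*((z-c[2])/d[:,2])[:,None]
E
python3 - <<'E'
from h import *
for n in ("top","scene"):
    f=dict(np.load(f"f_{n}.npz")); W=cloud(f); z=W[...,2]
    print(n,"table z",np.nanmedian(z))
    m=(z>0.03)&(z<0.3)
    # stacks
    for k,(zl,zh) in enumerate([(0.012,0.024),(0.07,0.084),(0.13,0.145),(0.19,0.206)]):
        mm=((z>zl)&(z<zh)).astype(np.uint8)
        c,l,s,ce=cv2.connectedComponentsWithStats(mm)
        for i in range(1,c):
            if s[i,4]>12:
                q=W[l==i]; lo,hi=q.min(0),q.max(0)
                print(zl,s[i,4],ce[i].round(1),"med",np.median(q,0).round(4),"mid",((lo+hi)/2).round(4),"ext",(hi-lo).round(4))
f=dict(np.load("f_top.npz"))
im=f["image"][:,:,::-1]
a=cv2.resize(im[145:255,85:225],None,fx=5.6,fy=5.4,interpolation=cv2.INTER_CUBIC);cv2.imwrite("pics/z1.png",a[:600,:800])
a=cv2.resize(im[145:250,255:395],None,fx=5.6,fy=5.6,interpolation=cv2.INTER_CUBIC);cv2.imwrite("pics/z2.png",a)
E
```

```text
top table z -0.00037651781752390983
0.012 754 [96.8 89.7] med [0.8097 0.3759 0.0208] mid [0.8215 0.391  0.018 ] ext [0.2263 0.1775 0.012 ]
0.012 959 [459.7  87.9] med [ 0.8369 -0.5524  0.0143] mid [ 0.83   -0.5581  0.0179] ext [0.1646 0.14   0.0119]
0.012 14 [190.   82.5] med [0.8293 0.1403 0.019 ] mid [0.8292 0.1404 0.0181] ext [0.0385 0.0279 0.0115]
0.012 53 [219.6 100.6] med [0.7789 0.0664 0.018 ] mid [0.7847 0.0653 0.018 ] ext [0.0414 0.0616 0.0119]
0.012 13 [286.5  95.2] med [ 0.7966 -0.0993  0.0206] mid [ 0.7981 -0.1013  0.0182] ext [0.0168 0.0199 0.0115]
0.012 877 [488.4 145.3] med [ 0.6868 -0.6198  0.0144] mid [ 0.6724 -0.6163  0.018 ] ext [0.1413 0.1455 0.0119]
0.012 38 [ 84.3 132.8] med [0.6978 0.4006 0.0192] mid [0.6994 0.4025 0.018 ] ext [0.0223 0.0217 0.0118]
0.012 7189 [327.9 197.3] med [ 0.5436 -0.2017  0.0173] mid [ 0.5453 -0.1962  0.018 ] ext [0.2103 0.2973 0.012 ]
0.012 5366 [156.9 202.3] med [0.5265 0.213  0.0171] mid [0.5271 0.2188 0.018 ] ext [0.226  0.301  0.0119]
0.012 34 [266.  173.1] med [ 0.5996 -0.051   0.0156] mid [ 0.6006 -0.051   0.0173] ext [0.063  0.00
[... 6467 characters left out ...]
[-0.0821 -1.2712  0.198 ] ext [0.8697 0.1138 0.016 ]
0.19 427 [294.4  10.7] med [-0.671  -0.5225  0.1986] mid [-0.8293 -0.6568  0.1979] ext [0.3607 0.6812 0.0159]
0.19 345 [472.8  11.1] med [-1.1483  0.2132  0.2022] mid [-1.1562  0.1079  0.1984] ext [0.0926 0.4995 0.0152]
0.19 133 [329.8  93.5] med [ 0.066  -0.0077  0.1983] mid [ 0.0547 -0.0214  0.1982] ext [0.051  0.1159 0.0156]
0.19 62 [358.6  91.1] med [-0.0089  0.0585  0.1993] mid [0.0059 0.0542 0.1978] ext [0.0645 0.0467 0.0156]
0.19 21 [ 28.6 121.3] med [ 0.683  -0.6404  0.1919] mid [ 0.684  -0.6383  0.1919] ext [0.0205 0.0176 0.0036]
0.19 89 [310.2 197.1] med [0.5515 0.1657 0.1968] mid [0.5492 0.1643 0.1948] ext [0.0227 0.0244 0.0092]
```

View pics/z1.png

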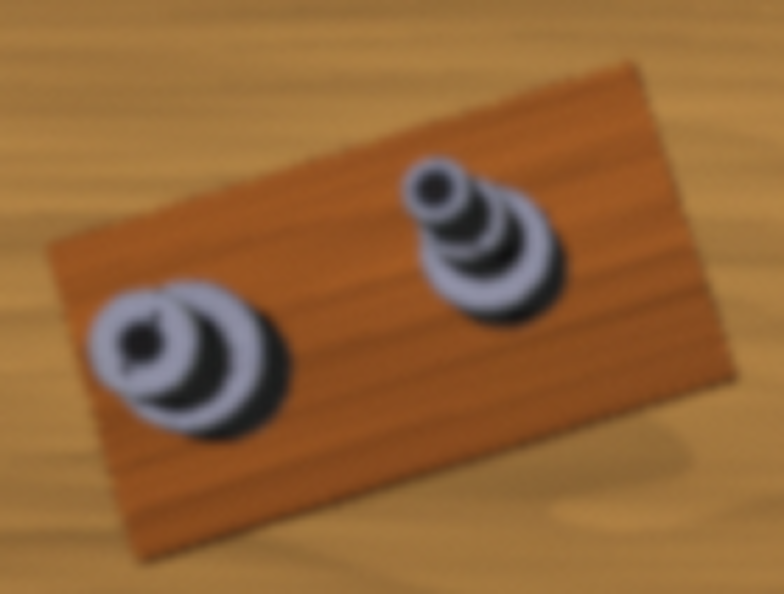

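View pics/z2.png

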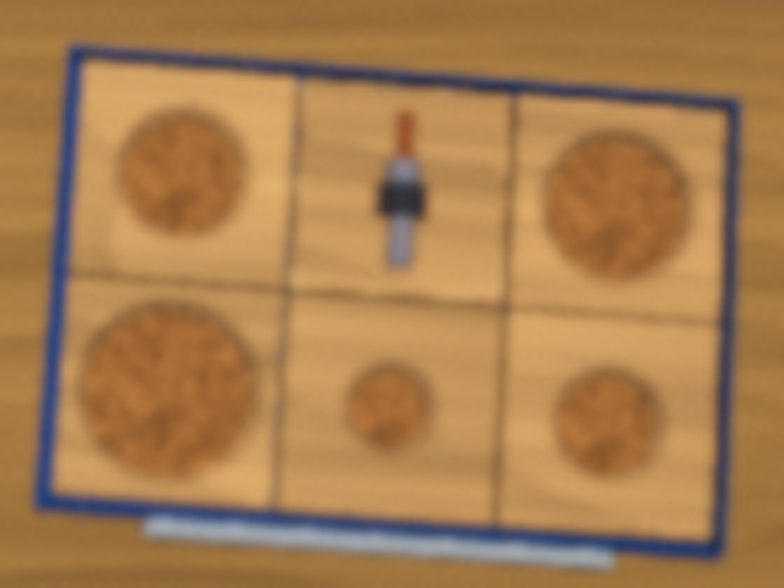

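Stack A is 64 with 44 on top, near (0.495, 0.286). Stack B is 54, 35, 25, near (0.547, 0.164). The top and scene cameras differ by about 4 mm, so I'll add the wrist view.

```bash
cat >> h.py <<'E'
def yaw_of(x,y): return np.arctan2(y,x)
def seg(f,lo,hi,xy,rad):
    """circle fit of points in the height band near xy"""
    W=cloud(f); z=W[...,2]
    m=(z>lo)&(z<hi)&(np.hypot(W[...,0]-xy[0],W[...,1]-xy[1])<rad)
    if m.sum()<10: return None
    zz=np.median(z[m])
    m2=m.astype(np.uint8)
    v,u=np.nonzero(m)
    P=ray_plane(f,np.c_[u,v],zz)[:,:2]
    (c,r)=cv2.minEnclosingCircle(P.astype(np.float32)*1000)
    return np.r_[np.array(c)/1000,2*r/1000,zz,m.sum()].round(4)
E
python3 - <<'E'
from plant import robot
from h import *
def look(p,name):
    robot.goto(p,[np.pi,0,yaw_of(p[0],p[1])]); 
    f=robot.grab_frame("wrist"); np.savez(f"f_{name}.npz",**f); cv2.imwrite(f"pics/{name}.png",f["image"][:,:,::-1]); return f
f=look([0.53,0.27,0.40],"w1"); print(robot.sense()["t"],robot.sense()["tcp_pos"])
f=look([0.55,-0.12,0.40],"w2"); print(robot.sense()["t"],robot.sense()["joint_pos"])
for n in ("top","scene","w1"):
    f=dict(np.load(f"f_{n}.npz"))
    for nm,lo,hi,xy,r in (("25",.19,.206,(.547,.164),.03),("44",.13,.146,(.4955,.287),.04),("35",.130,.146,(.547,.165),.035),("54",.07,.084,(.547,.165),.045),("64",.07,.084,(.4955,.286),.05)):
        print(n,nm,seg(f,lo,hi,xy,r))
E
```

```text
1.7917 [0.52900722 0.27195677 0.39903343]
3.2917 [-0.32900968  0.19456293  0.56481843  1.59725358 -0.10611538  1.38096729
  0.03674835]
top 25 [5.448e-01 1.635e-01 2.440e-02 1.967e-01 1.100e+02]
top 44 [4.942e-01 2.855e-01 4.530e-02 1.369e-01 3.080e+02]
top 35 [5.451e-01 1.648e-01 3.570e-02 1.361e-01 7.800e+01]
top 54 [5.434e-01 1.646e-01 5.470e-02 7.650e-02 2.040e+02]
top 64 [4.96e-01 2.85e-01 6.41e-02 7.68e-02 2.34e+02]
scene 25 [5.525e-01 1.666e-01 3.140e-02 1.968e-01 8.900e+01]
scene 44 [5.005e-01 2.900e-01 5.090e-02 1.370e-01 2.530e+02]
scene 35 [5.535e-01 1.677e-01 3.800e-02 1.364e-01 1.050e+02]
scene 54 [5.522e-01 1.672e-01 5.770e-02 7.710e-02 1.800e+02]
scene 64 [5.041e-01 2.871e-01 6.720e-02 7.690e-02 2.780e+02]
w1 25 [5.454e-01 1.665e-01 2.670e-02 1.966e-01 2.870e+02]
w1 44 [4.935e-01 2.886e-01 4.400e-02 1.367e-01 8.410e+02]
w1 35 [5.463e-01 1.670e-01 3.590e-02 1.362e-01 2.100e+02]
w1 54 [5.443e-01 1.673e-01 5.410e-02 7.640e-02 3.570e+02]
w1 64 [4.970e-01 2.877e-01 6.370e-02 7.630e-02 4.520e+02]
```

View pics/w1.png

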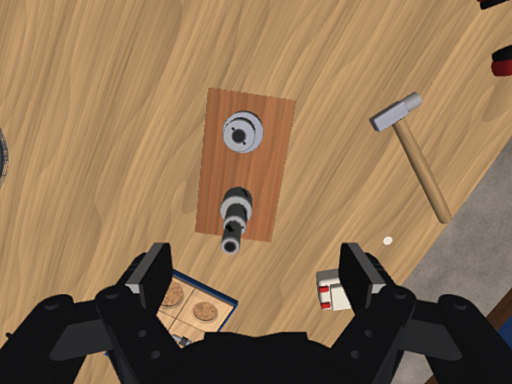

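View pics/w2.png

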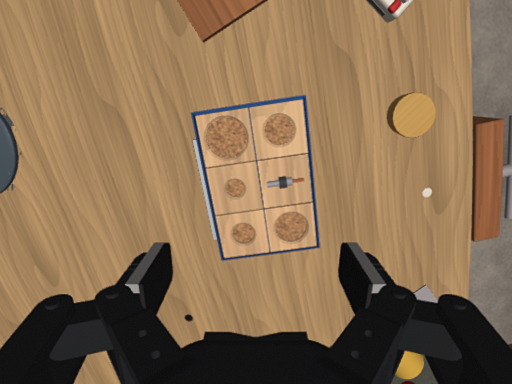

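The wrist views show the stacks at (242,132) and (232,235), and the tray with its largest recess at (227,137). Next I'll locate the recesses from depth.

Run:
```python
from h import *
for n in ("top","w2"):
    f=dict(np.load(f"f_{n}.npz")); W=cloud(f); z=W[...,2]
    reg=(np.abs(W[...,0]-.5453)<.1)&(np.abs(W[...,1]+.196)<.145)
    top=reg&(z>.0145)&(z<.021); print(n,"block top z",np.nanmedian(z[top]), "mean",W[top].mean(0).round(4))
    m=(reg&(z<np.nanmedian(z[top])-.004)).astype(np.uint8)
    c,l,s,ce=cv2.connectedComponentsWithStats(m)
    for i in range(1,c):
        if s[i,4]<40: continue
        v,u=np.nonzero(l==i); zz=np.median(z[l==i]); 
        P=ray_plane(f,np.c_[u,v],zz)[:,:2]
        cc,r=cv2.minEnclosingCircle(P.astype(np.float32)*1000)
        print(n,s[i,4],"cent",P.mean(0).round(4),"mec",np.round(np.array(cc)/1000,4),"D",round(2*r,1),"z",round(zz,4))
```

```text
top block top z 0.017458992475048615 mean [ 0.5425 -0.1971  0.0175]
top 95 cent [ 0.5924 -0.055 ] mec [ 0.5856 -0.0552] D 116.0 z 0.0018
top 58 cent [ 0.6381 -0.1728] mec [ 0.6405 -0.1789] D 81.0 z 0.0068
top 159 cent [ 0.6369 -0.2863] mec [ 0.6357 -0.2822] D 120.5 z 0.0036
top 360 cent [ 0.5948 -0.1025] mec [ 0.5963 -0.1036] D 56.7 z 0.01
top 468 cent [ 0.5833 -0.2907] mec [ 0.5847 -0.2915] D 67.4 z 0.0102
top 40 cent [ 0.5603 -0.3389] mec [ 0.5612 -0.3372] D 57.5 z 0.0082
top 703 cent [ 0.5001 -0.0968] mec [ 0.4998 -0.0974] D 79.8 z 0.0098
top 132 cent [ 0.4956 -0.1899] mec [ 0.495  -0.1903] D 34.2 z 0.0104
top 245 cent [ 0.4906 -0.2844] mec [ 0.4889 -0.2858] D 49.9 z 0.0102
top 162 cent [ 0.4507 -0.1257] mec [ 0.4506 -0.1387] D 172.3 z 0.0023
w2 block top z 0.016950261609071572 mean [ 0.5451 -0.188   0.0169]
w2 237 cent [ 0.5727 -0.1007] mec [ 0.5896 -0.1499] D 218.7 z 0.0012
w2 459 cent [ 0.6394 -0.2395] mec [ 0.6373 -0.2079] D 274.3 z 0.0005
w2 704 cent [ 0.5952 -0.1018] mec [ 0.595  -0.1018] D 55.2 z 0.0094
w2 1317 cent [ 0.5002 -0.0956] mec [ 0.4998 -0.0963] D 74.7 z 0.0095
w2 127 cent [ 0.4492 -0.1132] mec [ 0.4479 -0.1167] D 129.2 z 0.0058
w2 242 cent [ 0.4942 -0.1912] mec [ 0.494 -0.192] D 34.8 z 0.0097
w2 736 cent [ 0.5828 -0.2914] mec [ 0.5829 -0.2918] D 64.6 z 0.0095
w2 338 cent [ 0.4882 -0.2853] mec [ 0.4879 -0.2857] D 43.5 z 0.0096
```

```bash
cat >> h.py <<'E'
from plant import robot
H={64:(.5000,-.0962),25:(.4948,-.1908),35:(.4893,-.2850),44:(.5951,-.1022),54:(.5835,-.2912)}
FL=0.0096
def ori(x,y): return [np.pi,0,yaw_of(x,y)]
def st(): 
    s=robot.sense(); return "t %.1f z %.4f op %.1fmm F %s tcp %s"%(s["t"],s["tcp_pos"][2],s["opening"]*85,np.round(s["wrist_force"],1),np.round(s["tcp_pos"],4))
def pick(d,xy,teeth,off=0.034,strength=45,up=None):
    x,y=xy; zt=teeth+off
    robot.grip(min(1,(d+24)/85))
    robot.goto([x,y,zt+.075],ori(x,y)); 
    if d==25: print("above",st())
    robot.move_straight([x,y,zt],vel=.12); print("at",st())
    robot.grip((d+5)/85); robot.grip(max(0,(d-12)/85),strength=strength); print("gripped",st())
    robot.move_straight([x,y,zt+.012],vel=.06)
    robot.move_straight([x,y,up or zt+.09],vel=.2); print("lifted",st())
def carry(d,zc=.20):
    x,y=H[d]; robot.goto([x,y,zc],ori(x,y)); print("over",st())
def lower(d,off=0.034):
    x,y=H[d]; z=FL+off
    robot.move_straight([x,y,z+.018],vel=.12)
    c=robot.move_straight([x,y,z-.004],vel=.03,contact_N=6); print("contact",c,st(),"expected z",round(z,4)); return c
def release(d):
    p=robot.sense()["tcp_pos"]; x,y=p[:2]
    robot.grip((d+10)/85); print("rel",st())
    robot.move_straight([x,y,p[2]+.10],vel=.15); print("clear",st())
def snap(cam,name):
    f=robot.grab_frame(cam); np.savez(f"f_{name}.npz",**f); cv2.imwrite(f"pics/{name}.png",f["image"][:,:,::-1]); return f
E
python3 - <<'E'
from h import *
pick(25,(.5451,.165),.138)
snap("scene","s25"); snap("wrist","wr25")
E
```

```text
above t 5.0 z 0.2480 op 49.4mm F [ 0.7 -0.2  0.2] tcp [0.5463 0.163  0.248 ]
at t 5.7 z 0.1727 op 48.9mm F [ 0.1 -0.1  1.1] tcp [0.5458 0.1648 0.1727]
gripped t 6.3 z 0.1724 op 24.0mm F [ 0.8 -0.4  2.2] tcp [0.5455 0.1651 0.1724]
lifted t 7.2 z 0.2612 op 23.7mm F [-0.9 -0.1 -0.7] tcp [0.5444 0.1649 0.2612]
```

View pics/s25.png

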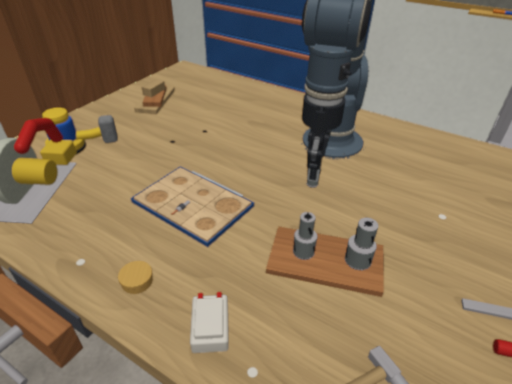

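View pics/wr25.png

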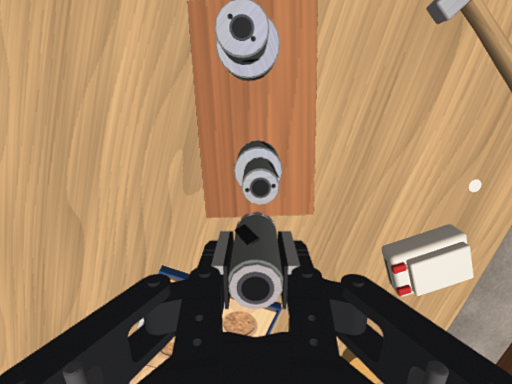

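The 25 saw is held square between the pads at (256,270), and the remaining stacks are still standing. I'll place it now.

Run:
```python
from h import *
carry(25,.16); lower(25); snap("wrist","wp25")
```

```text
over t 8.7 z 0.1601 op 23.7mm F [ 0.4  0.6 -0.3] tcp [ 0.496  -0.1892  0.1601]
contact True t 10.2 z 0.0444 op 23.5mm F [-1.3  1.3  6.6] tcp [ 0.4948 -0.1907  0.0444] expected z 0.0436
```

View pics/wp25.png

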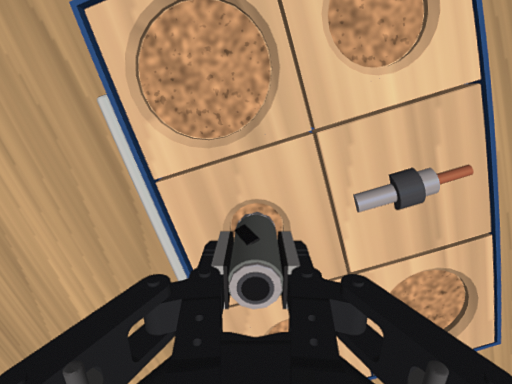

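Contact came at z 0.0444 against 0.0440 expected from the pick height, so the saw is on the recess floor. I'll release it and check.

Run:
```python
from h import *
release(25)
f=snap("wrist","wc25")
print(seg(f,.06,.078,H[25],.03))
# look for next
pick(35,(.5457,.166),.078)
f=snap("wrist","wr35"); print(seg(f,.07,.084,(.544,.166),.045))
```

```text
rel t 10.5 z 0.0437 op 34.9mm F [ 0.4 -0.  -0.6] tcp [ 0.4942 -0.1903  0.0437]
clear t 11.3 z 0.1437 op 35.0mm F [ 0.2 -0.5 -0.8] tcp [ 0.4942 -0.1903  0.1437]
[ 4.940e-01 -1.902e-01  2.660e-02  6.870e-02  8.470e+02]
at t 13.9 z 0.1125 op 59.0mm F [0.4 0.8 0.8] tcp [0.5463 0.1657 0.1125]
gripped t 14.4 z 0.1125 op 33.5mm F [0.7 0.1 1.8] tcp [0.5463 0.1662 0.1125]
lifted t 15.3 z 0.2012 op 33.7mm F [-1.1 -0.2 -1.3] tcp [0.545  0.166  0.2012]
[5.442e-01 1.663e-01 5.390e-02 7.670e-02 2.382e+03]
```

View pics/wc25.png

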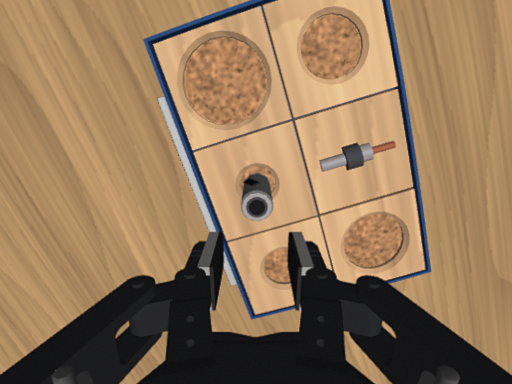

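View pics/wr35.png

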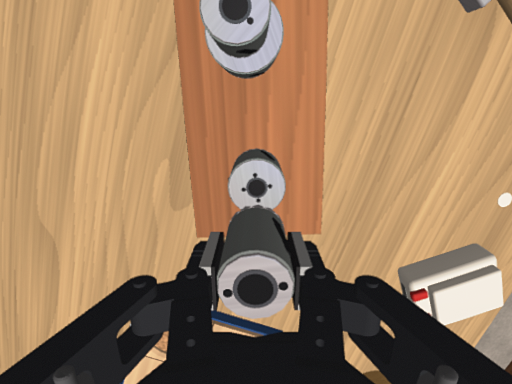

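The 25 saw stands upright in its recess at (257,195), top at z 0.069. The 35 saw is held and the 54 saw is undisturbed at (257,185).

Run:
```python
from h import *
carry(35,.17); c=lower(35); z=robot.sense()["tcp_pos"][2]
if c and abs(z-.0441)<.0025:
    release(35); f=snap("wrist","wc35"); print(seg(f,.06,.078,H[35],.035),seg(f,.06,.078,H[25],.03))
    pick(54,(.5441,.1662),.018,off=.032)
    f=snap("wrist","wr54"); snap("scene","s54")
```

```text
over t 17.0 z 0.1698 op 33.3mm F [-0.4 -0.2 -0.9] tcp [ 0.4904 -0.2833  0.1698]
contact True t 18.7 z 0.0442 op 33.5mm F [ 1.  -0.1  1.7] tcp [ 0.4896 -0.285   0.0442] expected z 0.0436
rel t 18.9 z 0.0438 op 45.1mm F [-0.8 -0.2 -0. ] tcp [ 0.4886 -0.2842  0.0438]
clear t 19.8 z 0.1435 op 45.0mm F [ 0.1 -0.4  0.2] tcp [ 0.4892 -0.2843  0.1435]
[ 4.883e-01 -2.850e-01  3.610e-02  6.870e-02  1.612e+03] [ 4.934e-01 -1.927e-01  2.550e-02  6.880e-02  1.097e+03]
at t 22.7 z 0.0504 op 77.9mm F [ 0.6 -0.7  0.5] tcp [0.5447 0.166  0.0504]
gripped t 23.2 z 0.0507 op 52.9mm F [-0.9  0.   6.1] tcp [0.5446 0.1664 0.0507]
lifted t 24.1 z 0.1393 op 52.6mm F [ 0.3 -0.3 -2. ] tcp [0.5433 0.1664 0.1393]
```

```bash
python3 -c "
import cv2,numpy as np
a=[cv2.resize(cv2.imread(f'pics/{n}.png'),(400,300)) for n in('wc35','wr54','s54')]
cv2.imwrite('pics/m1.png',np.vstack([np.hstack(a[:2]),np.hstack([a[2],a[2]*0])]))"
```

```text
(no output)
```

View pics/m1.png

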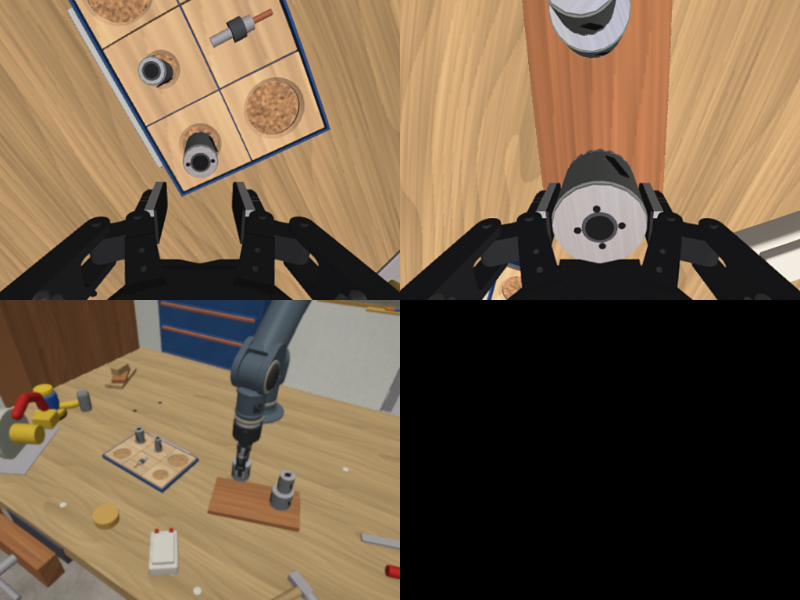

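The 25 and 35 saws stand in their recesses, and the 54 is gripped level and lifted. I'll place the 54, then take the 44.

```bash
python3 - <<'E'
from h import *
p=robot.sense()["tcp_pos"]; robot.move_straight([p[0],p[1],.18],vel=.2)
carry(54,.18); c=lower(54,off=.0325); z=robot.sense()["tcp_pos"][2]
if c and abs(z-.0422)<.0025:
    release(54); f=snap("wrist","wc54"); print(seg(f,.06,.078,H[54],.045),seg(f,.06,.078,H[35],.03))
    pick(44,(.4938,.287),.078)
    f=snap("wrist","wr44"); print(seg(f,.07,.084,(.4965,.2864),.05))
E
python3 -c "
import cv2,numpy as np
a=[cv2.resize(cv2.imread(f'pics/{n}.png'),(400,300)) for n in('wc54','wr44')]
cv2.imwrite('pics/m2.png',np.hstack(a))"
```

```text
over t 26.2 z 0.1796 op 52.7mm F [ 0.1  0.2 -1.8] tcp [ 0.5845 -0.2892  0.1796]
contact True t 28.0 z 0.0428 op 53.1mm F [-1.6  0.5  5.3] tcp [ 0.5834 -0.291   0.0428] expected z 0.0421
rel t 28.2 z 0.0417 op 64.2mm F [-0.1  0.4 -0.3] tcp [ 0.5828 -0.2904  0.0417]
clear t 29.1 z 0.1419 op 63.8mm F [-0.4  0.5 -0.7] tcp [ 0.583  -0.2903  0.1419]
[ 5.818e-01 -2.910e-01  5.490e-02  6.870e-02  3.781e+03] [ 4.899e-01 -2.845e-01  3.920e-02  6.860e-02  1.241e+03]
at t 32.2 z 0.1125 op 67.9mm F [-0.3 -0.2  0.4] tcp [0.4945 0.2869 0.1125]
gripped t 32.8 z 0.1126 op 42.6mm F [-0.2  0.9  4.5] tcp [0.4943 0.2873 0.1126]
lifted t 33.6 z 0.2012 op 42.6mm F [-1.5 -0.  -1.3] tcp [0.493  0.287  0.2012]
[4.963e-01 2.880e-01 6.380e-02 7.660e-02 2.627e+03]
```

View pics/m2.png

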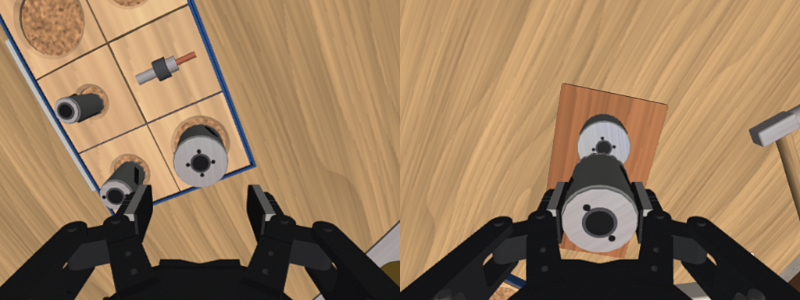

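The 54 saw is seated at (200,160), top at z 0.069. The 44 is held, and the 64 still stands on the board.

```bash
python3 - <<'E'
from h import *
carry(44,.18); c=lower(44,off=.0345); z=robot.sense()["tcp_pos"][2]
if c and abs(z-.0441)<.0025:
    release(44); f=snap("wrist","wc44"); print(seg(f,.06,.078,H[44],.04))
    pick(64,(.4966,.2872),.018,off=.030)
    f=snap("wrist","wr64")
    carry(64,.18); c=lower(64,off=.0305); snap("wrist","wp64")
E
python3 -c "
import cv2,numpy as np
a=[cv2.resize(cv2.imread(f'pics/{n}.png'),(400,300)) for n in('wc44','wr64','wp64')]
cv2.imwrite('pics/m3.png',np.vstack([np.hstack(a[:2]),np.hstack([a[2],a[2]*0])]))"
```

```text
over t 35.2 z 0.1796 op 42.9mm F [-0.4  0.2 -1.5] tcp [ 0.5955 -0.1002  0.1796]
contact True t 36.9 z 0.0446 op 42.7mm F [-0.5  0.7  4.7] tcp [ 0.595  -0.1021  0.0446] expected z 0.0441
rel t 37.2 z 0.0438 op 53.6mm F [-0.7 -0.7  0.4] tcp [ 0.5942 -0.1017  0.0438]
clear t 38.0 z 0.1438 op 53.9mm F [-1.3 -0.6  0.7] tcp [ 0.5944 -0.1016  0.1438]
[ 5.938e-01 -1.004e-01  4.490e-02  6.860e-02  2.512e+03]
at t 40.7 z 0.0484 op 85.3mm F [-0.8 -0.2  0.6] tcp [0.4973 0.287  0.0484]
gripped t 41.3 z 0.0488 op 63.4mm F [-0.6  0.2  7. ] tcp [0.4972 0.2876 0.0488]
lifted t 42.1 z 0.1372 op 62.8mm F [-0.5 -0.  -3. ] tcp [0.4957 0.2872 0.1372]
over t 43.6 z 0.1796 op 62.9mm F [ 0.1  0.6 -3. ] tcp [ 0.5006 -0.0944  0.1796]
contact True t 45.4 z 0.0408 op 62.4mm F [-2.3 -0.3  6.4] tcp [ 0.5    -0.096   0.0408] expected z 0.0401
```

View pics/m3.png

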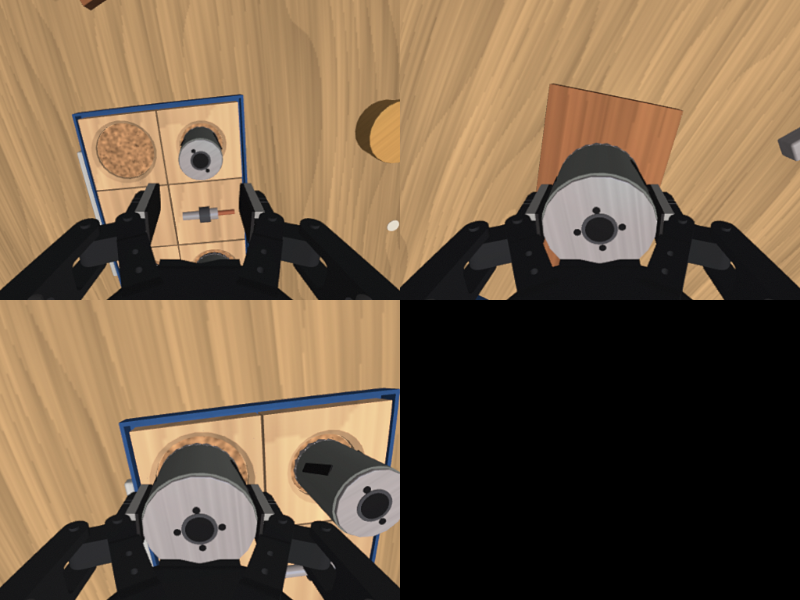

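The 44 is seated. The 64 is inside its recess, touching at z 0.0408 against about 0.0404 expected. I'll release it, back away and check all five.

```bash
python3 - <<'E'
from h import *
release(64)
p=robot.sense()["tcp_pos"]; robot.move_straight([p[0],p[1],.30],vel=.25)
robot.goto([.55,-.12+.0,.40],ori(.55,-.12)); fw=snap("wrist","wend")
robot.goto([.5,.25,.35],ori(.5,.25)); robot.sleep(.5)
ft=snap("top","tend"); fs=snap("scene","send")
for d in H: print(d,[None if (r:=seg(f,.062,.075,H[d],.042)) is None else r for f in (fw,ft)])
print(st())
E
python3 -c "
import cv2,numpy as np
a=[cv2.imread(f'pics/{n}.png') for n in('wend','tend','send')]
b=[cv2.resize(a[0],(400,300)),cv2.resize(a[1],(400,300)),cv2.resize(a[2],(400,300)),cv2.resize(a[2][150:255,120:260],(400,300))]
cv2.imwrite('pics/m4.png',np.vstack([np.hstack(b[:2]),np.hstack(b[2:])]))"
```

```text
rel t 45.7 z 0.0401 op 73.8mm F [-0.  -0.5  0.2] tcp [ 0.4992 -0.0956  0.0401]
clear t 46.5 z 0.1401 op 74.3mm F [-0.8  0.1  0.3] tcp [ 0.4994 -0.0956  0.1401]
64 [array([ 4.989e-01, -9.680e-02,  6.410e-02,  6.870e-02,  1.280e+03]), array([ 4.974e-01, -9.730e-02,  6.410e-02,  6.900e-02,  6.220e+02])]
25 [array([ 4.943e-01, -1.911e-01,  2.590e-02,  6.870e-02,  1.690e+02]), array([ 4.927e-01, -1.910e-01,  2.390e-02,  6.860e-02,  8.100e+01])]
35 [array([ 4.884e-01, -2.844e-01,  3.690e-02,  6.880e-02,  2.890e+02]), array([ 4.878e-01, -2.849e-01,  3.620e-02,  6.960e-02,  1.820e+02])]
44 [array([ 5.937e-01, -1.016e-01,  4.420e-02,  6.860e-02,  6.260e+02]), array([ 5.924e-01, -1.014e-01,  4.530e-02,  6.870e-02,  2.910e+02])]
54 [array([ 5.813e-01, -2.903e-01,  5.500e-02,  6.860e-02,  6.510e+02]), array([ 5.802e-01, -2.920e-01,  5.610e-02,  6.900e-02,  4.240e+02])]
t 49.9 z 0.3500 op 74.5mm F [-0.2  0.1 -0.5] tcp [0.5  0.25 0.35]
```

View pics/m4.png

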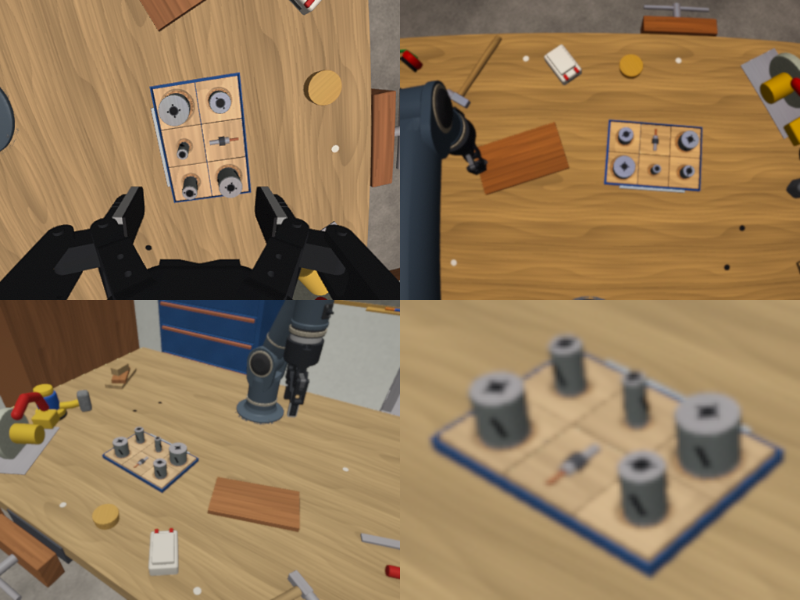

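All five saws stand upright in their recesses with tops level at z 0.069, and the board is empty. I'll hand the job in.

```bash
python3 -c "
from plant import robot
print(robot.close_job())"
```

```text
the job is handed in; nothing more can be done
None
```

All five saws are in the drawer tray, each teeth down in the holder for its diameter, and the job is handed in at about 50 s of the 134 s allowed. I took the 25, 35 and 54 mm saws from one stack, then the 44 and 64 mm saws from the other. Each was lowered slowly until it touched the recess floor, then released.

- **Seating:** each saw touched down within 1 mm of the height expected for the recess floor. In the last wrist and top pictures all five tops are level at z 0.0686–0.0696 m, against about 0.0696 m expected.
- **Position:** the wrist camera puts every saw within about 2.5 mm of its recess centre, and the top camera within about 3.5 mm. Both are inside the 4 mm clearance.
- **State at hand-in:** all five were upright, the board was empty, and the gripper was well clear of everything.
- **Disagreement:** for the starting stacks, the scene camera disagreed with the other two by about 5–8 mm in x. I used only the top and wrist cameras for positions. No check failed.

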